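Line the yard route from the locomotive to the boxcar

ROBOT

A 6-joint arm with a two-finger parallel gripper is mounted at the origin on the work surface. World frame = base frame: x ahead of the robot, y to its left, z up, the work surface at z = 0. Lengths are in mm, angles in rad, forces in N, time in s.
With the tool pointing down it reaches from about 375 to 900 mm from the base axis. Payload 3.1 kg.
Tool frame: the origin (TCP) lies on the centre line of the jaws, within the pads' length; the fingertips stand 19 mm ahead of it and the grasp point (between the pads) is the TCP; z points along the fingers, y is the line along which they close (so a half turn about z gives the same grasp; the last joint's range is limited). The gripper opens to 85 mm and grips with 20 to 120 N. Pads are 22 mm wide; open, the fingers measure 114 mm over their backs; the gripper's body (76 mm by 85 mm) begins 54 mm behind the grasp point. The pads swing forward as they close: fully open they stand 13 mm farther back than shut.
Start: joints at [1.105, 0.527, 1.433, -0, 1.181, -0.178], TCP at [176.762, 599.46, 250.31] pointing down, gripper open.
Joint ranges: [-3.08, 3.08], [-0.75, 2.2], [0.22, 2.44], [-1.43, 4.57], [0, 2.65], [-2.85, 2.85]. Speed limits (rad/s): [2.79, 2.79, 3.14, 3.14, 3.14, 3.14].

INTERFACE

Orientations are given as a unit quaternion [w, x, y, z].
In Python, from rig import manip gives the robot as it stands.
- The arm moves only by the tool servo_tool, never from a script. Its argument "targets" is text: rows parted by semicolons, each of 4 numbers parted by spaces: the shift along the world's x, y, z in m, then the turn about the world's z in rad. A call has 1 to 12 rows; each row is the pose to reach, as a shift and turn from the pose commanded when the call began; what a row does not reach only later rows make up. A row lasts 1/12 s, in which the tool goes at most 41.7 mm and 7.16 degrees, less where a joint would pass 70% of its speed; a pose out of reach is approached as far as the arm can. A call with a gripper value outside its range is refused whole. "fingers" is the closure, from -1 (fully open) to 1 (shut), set as the call begins (left out, the last holds). The fingers move at their own pace and stop on an object; the grip force is fixed at half the most. Time passes only in rows, so rows that repeat a pose let the fingers close. It gives the time, the measured TCP pose, the force, the opening and the grip force at its end, in the units of the state.
- manip.observe(): the state, without advancing time (a new reading comes with each control period).
- manip.get_image(name): name is "side" or "top"; returns the picture (384x512x3 uint8, red, green, blue); there is no depth.
- manip.camera_info(name): a dict with "fov_y" (degrees; the focal length in pixels is half the picture's height over the tangent of half this angle, whatever the lens; pixels are square), "cx", "cy" (the principal point, pixels), "extrinsics" (4x4, takes a point from world to camera coordinates). Camera axes: x right, y down, z forward; pixel columns grow to the right and rows downward; lengths in mm; the calibration is good to about 2 mm. A picture is of the moment at which its call begins. camera_info takes no time and is no camera call.
- manip.finish_job(): hands the job in; it is judged then, once.
The state is a dict: "t": time; "joint_positions": joint angles; "joint_vel": joint speeds; "effort": joint torques, N m; "tool_pos": TCP position; "orientation": TCP orientation; "force": force on the tool from outside, world axes, zero at the start; "moment": the same for the moment, N m; "finger_gap": finger opening in mm; "grasp_force": force on a finger pad.
Only numpy, scipy, OpenCV 4.12 (cv2) and the standard library are available. Lean on these libraries where they do the work, as an engineer would, in place of code of your own. Each camera call takes 0.05 s, during which the arm holds its last target. There are 200 camera calls.

TASK

Line the model rail yard so that the locomotive can run to the boxcar: on the route panel, with the fingertips, gently press in the button of the lead on which the locomotive stands, let it out, then press the button of the track on which the boxcar stands, let it out too and withdraw. Press no other button, and do not push, lift or shift the rolling stock or the hand throttle.

Things in the scene. Friction and masses are not known exactly. Their poses are not given: they have to be found in the camera images.
- panel: route panel, fixed: flat wooden case 140 (x) by 250 (y) by 50 mm high; on its black top a raised white diagram of the yard and five like round white buttons in steel rings, two at the left (+y) end for the leads, three at the right for the tracks, laid out like the yard. Origin: middle of its underside, on the table; x away from the robot, y to its left. Over 25 N of push damages it.
- yard: model rail yard beyond the panel, fixed: board 154 (x) by 700 (y) by 18 mm, rail tops 25 mm up. Origin: middle of its underside; x away from the robot, y to its left, along the tracks. Left half: near lead at x -21, far lead at x +21 mm. They join, then fan out to three stub tracks in the right half: near x -42, middle 0, far +42 mm. One vehicle stands on each lead and track.
- loco: the switching locomotive, dark, 152 mm long, 54 mm tall: a narrow long hood with two stacks and a taller full-width cab at one end. HO scale, on one of the two leads, about 35 mm wide, its length along its own y. Origin: between the rails at rail height, under the middle of the car. Loose on the rails; leave it alone.
- flatcar: flat car, a bare deck 150 mm long and only 16 mm high. HO scale, on the other lead, about 35 mm wide, its length along its own y. Origin: between the rails at rail height, under the middle of the car. Loose on the rails; leave it alone.
- boxcar: the boxcar, a closed box-shaped car with a roof and a sliding door on each side, 140 mm long, 56 mm tall. HO scale, on one of the three tracks, about 35 mm wide, its length along its own y. Origin: between the rails at rail height, under the middle of the car. Loose on the rails; leave it alone.
- tankcar: tank car, a lying cylinder with a small dome, 138 mm long, 55 mm tall. HO scale, on one of the three tracks, about 35 mm wide, its length along its own y. Origin: between the rails at rail height, under the middle of the car. Loose on the rails; leave it alone.
- gondola: gondola, an open-topped empty car with low sides, 144 mm long, 37 mm tall. HO scale, on one of the three tracks, about 35 mm wide, its length along its own y. Origin: between the rails at rail height, under the middle of the car. Loose on the rails; leave it alone.
- throttle: hand throttle, a black box 130 (x) by 62 (y) by 22 mm with a round grey knob (top at 32 mm), lying loose on the table right (-y) of the panel, its middle about 200 mm from the panel's. Origin: middle of its underside. Leave it alone.
- lead_near (a joint): push button: left end of the panel, nearer the robot; belongs to the yard's near lead. 0 = out, 0.006 m = fully in; a spring returns it (1.2 N to start, 4 N fully in); it makes contact about half-way.
- lead_near_at (a point): centre of that button's top when out, 63 mm above the table, at x -21, y 85 mm in the panel's frame (fixed to the panel). The cap is 20 mm across and stands 10 mm proud of its 28 mm steel ring (4 mm when fully in).
- lead_far (a joint): push button: left end, farther from the robot; the yard's far lead. 0 = out, 0.006 m = fully in; a spring returns it (1.2 N to start, 4 N fully in); it makes contact about half-way.
- lead_far_at (a point): centre of that button's top when out, 63 mm above the table, at x 21, y 85 mm in the panel's frame (fixed to the panel). The cap is 20 mm across and stands 10 mm proud of its 28 mm steel ring (4 mm when fully in).
- track_near (a joint): push button: right end, nearest the robot; the yard's near track. 0 = out, 0.006 m = fully in; a spring returns it (1.2 N to start, 4 N fully in); it makes contact about half-way.
- track_near_at (a point): centre of that button's top when out, 63 mm above the table, at x -42, y -85 mm in the panel's frame (fixed to the panel). The cap is 20 mm across and stands 10 mm proud of its 28 mm steel ring (4 mm when fully in).
- track_mid (a joint): push button: right end, middle; the yard's middle track. 0 = out, 0.006 m = fully in; a spring returns it (1.2 N to start, 4 N fully in); it makes contact about half-way.
- track_mid_at (a point): centre of that button's top when out, 63 mm above the table, at x 0, y -85 mm in the panel's frame (fixed to the panel). The cap is 20 mm across and stands 10 mm proud of its 28 mm steel ring (4 mm when fully in).
- track_far (a joint): push button: right end, farthest from the robot; the yard's far track. 0 = out, 0.006 m = fully in; a spring returns it (1.2 N to start, 4 N fully in); it makes contact about half-way.
- track_far_at (a point): centre of that button's top when out, 63 mm above the table, at x 42, y -85 mm in the panel's frame (fixed to the panel). The cap is 20 mm across and stands 10 mm proud of its 28 mm steel ring (4 mm when fully in).

How it is judged:
By the outcome, as a careful person would: the job done as asked, in the order asked, and still so for the second after the job is handed in, with the robot touching nothing.
It also fails if it takes over 35 s, if anything falls off the work surface, if the arm or the gripper's body presses on something with over 40 N, if the wrist force passes 120 N, or if a joint passes its speed limit or range.

## Working session

There is one attempt and no reset: what is moved stays moved. The work goes in short steps, Python scripts to look and compute and a tool call to move; the robot and the scene stay as the last step left them, time stands still between calls to the robot, and variables do not carry over. Pictures are saved under pics/ and viewed, at most 10 in all, crops included, and the job is handed in when it is done.

Besides the shell and the picture viewer there is one more tool, called after "Request:" in YAML: its name, and indented under it one key for each argument. servo_tool: Moves the arm, as the interface text tells. Its arguments: {"type":"object","properties":{"targets":{"type":"string"},"fingers":{"type":"number"}},"required":["targets"]}

```bash
mkdir -p pics
python3 - <<'E'
from rig import manip
import cv2,numpy as np
for n in("top","side"):
    cv2.imwrite(f"pics/{n}0.png",cv2.resize(manip.get_image(n)[:,:,::-1],(800,600),interpolation=cv2.INTER_CUBIC))
    c=manip.camera_info(n);print(n,c["fov_y"],c["cx"],c["cy"],{k:v for k,v in c.items() if k not in("fov_y","cx","cy","extrinsics")});print(np.round(c["extrinsics"],3))
s=manip.observe();print(s["t"],s["tool_pos"],s["orientation"],s["force"])
E
```

```text
top 48.32938283785605 256.39661499283886 188.5679473739678 {}
[[ 3.000000e-02 -1.000000e+00  1.000000e-02 -4.337800e+01]
 [-9.930000e-01 -3.100000e-02 -1.140000e-01  5.900510e+02]
 [ 1.140000e-01 -6.000000e-03 -9.930000e-01  1.020468e+03]
 [ 0.000000e+00  0.000000e+00  0.000000e+00  1.000000e+00]]
side 55.423506383540605 252.84282512700022 195.2757877908911 {}
[[ 8.81000e-01 -4.73000e-01  1.90000e-02 -5.43987e+02]
 [-3.44000e-01 -6.69000e-01 -6.59000e-01  2.61390e+02]
 [ 3.24000e-01  5.74000e-01 -7.52000e-01  7.95033e+02]
 [ 0.00000e+00  0.00000e+00  0.00000e+00  1.00000e+00]]
0.1 [176.50555285 598.9102928  249.42660246] [-3.08710946e-04  1.42930807e-01  9.89732192e-01 -9.36427436e-04] [-0.80498517  0.05007292 -0.54384867]
```

View pics/top0.png

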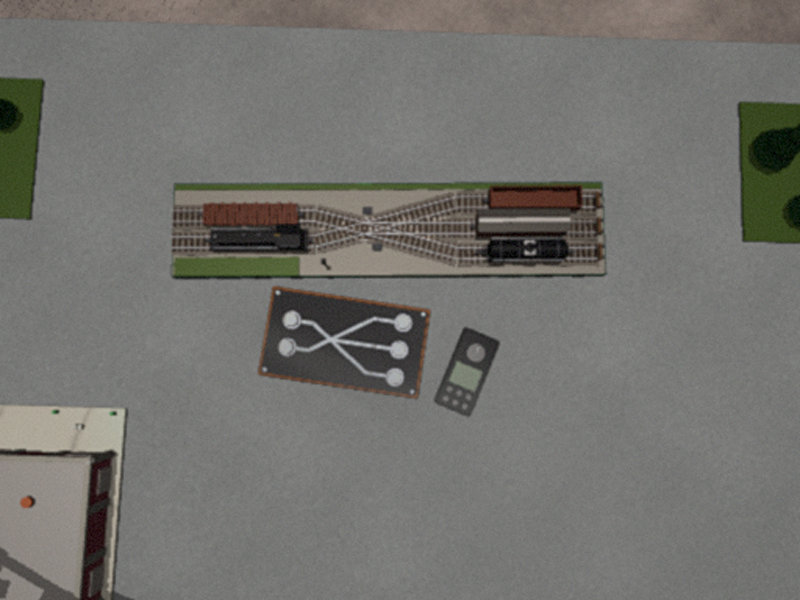

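View pics/side0.png

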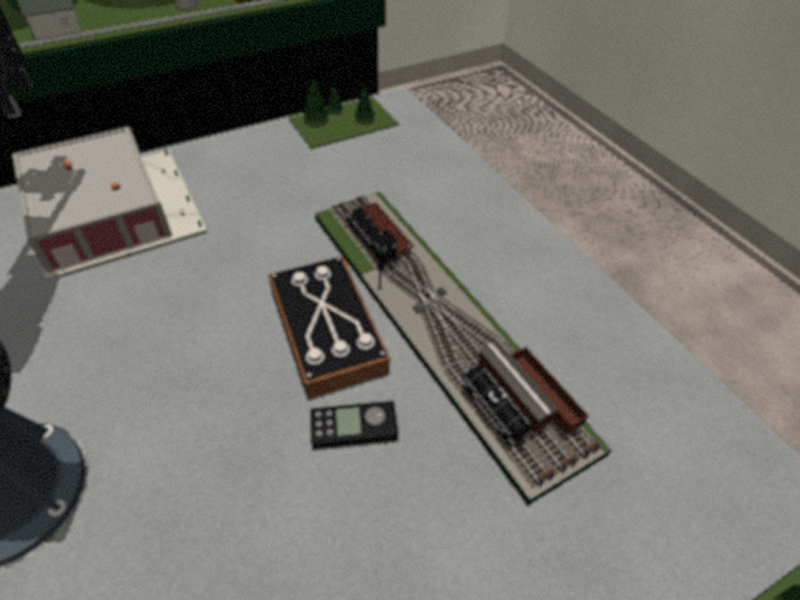

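```bash
cat > h.py <<'E'
import numpy as np,cv2
from rig import manip
def ray(n,uv,z):
    c=manip.camera_info(n);E=np.array(c["extrinsics"]);R,t=E[:3,:3],E[:3,3]
    f=192/np.tan(np.radians(c["fov_y"]/2))
    d=R.T@np.array([(uv[0]-c["cx"])/f,(uv[1]-c["cy"])/f,1]);o=-R.T@t
    return (o+d*(z-o[2])/d[2])[:2]
L=np.array([[-21,85],[21,85],[-42,-85],[0,-85],[42,-85]],float)
E
python3 - <<'E'
from h import *
guess={"top":[(287,347),(291,319),(395,377),(399,349),(403,322)],"side":[(299,277),(322,271),(314,354),(340,347),(365,340)]}
for n in guess:
    im=manip.get_image(n);g=cv2.cvtColor(im,cv2.COLOR_RGB2GRAY)
    m=cv2.morphologyEx((g>135).astype(np.uint8),cv2.MORPH_OPEN,cv2.getStructuringElement(cv2.MORPH_ELLIPSE,(5,5)))
    k,lab,st,ce=cv2.connectedComponentsWithStats(m)
    P=[]
    for q in guess[n]:
        q=np.array(q)/1.5625;i=1+np.argmin(np.hypot(*(ce[1:]-q).T));P.append(ray(n,ce[i],60));print(n,ce[i].round(1),st[i,2:],P[-1].round(1))
    P=np.array(P);A=L-L.mean(0);B=P-P.mean(0)
    th=np.arctan2((A[:,0]*B[:,1]-A[:,1]*B[:,0]).sum(),(A*B).sum());R=np.array([[np.cos(th),-np.sin(th)],[np.sin(th),np.cos(th)]])
    o=P.mean(0)-R@L.mean(0);F=L@R.T+o
    print("yaw",th,"o",o,"res",(P-F).round(1).tolist(),"fit",F.round(1).tolist())
    x,y,w,h=((100,110,300,75) if n=="top" else (195,115,205,210))
    s=800//w if n=="top" else 2.8
    cv2.imwrite(f"pics/{n}1.png",cv2.resize(im[y:y+h,x:x+w,::-1],None,fx=s,fy=s,interpolation=cv2.INTER_CUBIC))
a=cv2.imread("pics/top1.png");b=cv2.imread("pics/side1.png")
b=b[:600-a.shape[0]] if False else cv2.resize(b[200:],None,fx=1.15,fy=1.15)[:600-a.shape[0]]
W=max(a.shape[1],b.shape[1]);p=lambda i:cv2.copyMakeBorder(i,0,0,0,W-i.shape[1],0)
cv2.imwrite("pics/both.png",np.vstack([p(a),p(b)]))
E
```

```text
top [182.3 221.5] [ 8 10 58] [503.9 148.4]
top [185.6 203.7] [ 8 10 65] [546.6 142.6]
top [252.4 240.9] [10 11 91] [463.2 -19.6]
top [255.  223.5] [11 10 90] [504.4 -24.5]
top [257.3 205.9] [11 10 83] [546.6 -28.8]
yaw -0.11994047204616731 o [514.95710129  60.4905359 ] res [[-0.4, 1.0], [0.6, 0.2], [0.1, -0.7], [-0.4, -0.6], [0.1, 0.1]] fit [[504.3, 147.4], [546.0, 142.4], [463.1, -18.9], [504.8, -23.9], [546.5, -28.9]]
side [191.5 176. ] [ 6  5 22] [506.1 150. ]
side [205.6 172.7] [ 6  6 26] [545.5 144.3]
side [200.9 225.4] [ 9  7 47] [463.6 -16.7]
side [217.3 220.8] [ 8  7 40] [504.8 -22.2]
side [233.3 216. ] [ 8  7 44] [546.3 -26.9]
yaw -0.12334387010616221 o [515.33503806  62.57830713] res [[1.1, 0.5], [-1.2, -0.1], [0.4, -0.0], [-0.1, -0.4], [-0.3, 0.0]] fit [[505.0, 149.5], [546.6, 144.3], [463.2, -16.6], [504.9, -21.8], [546.6, -26.9]]
```

View pics/both.png

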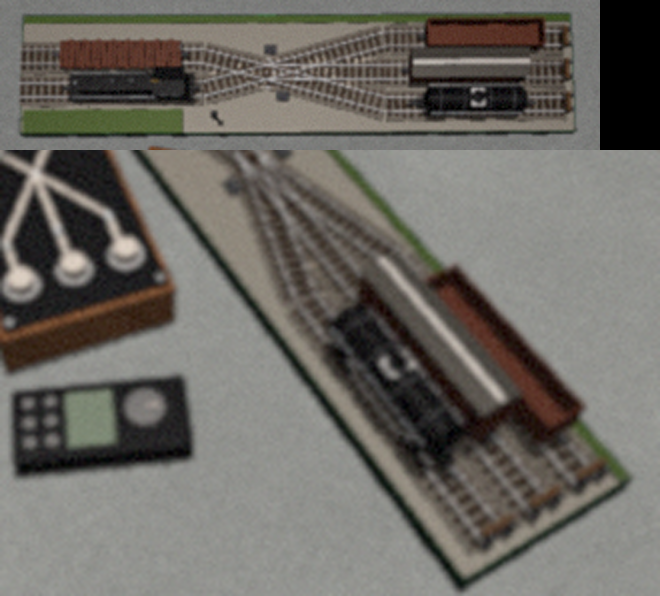

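The locomotive (dark, about (255,238) in the top view) is on the near lead. The boxcar, with a light roof and brown sides at about (525,222), is on the middle track. The gondola is on the far track and the tank car on the near one. That makes the targets lead_near at about (504.7, 148.4) and track_mid at about (504.8, -23).

Request:
servo_tool:
  targets: "0.025 -0.033 0 0; 0.05 -0.066 0 0; 0.075 -0.099 0 0; 0.1 -0.132 0 0; 0.125 -0.165 0 0; 0.15 -0.198 0 0; 0.175 -0.231 0 0; 0.2 -0.264 0 0; 0.225 -0.3 0 0; 0.25 -0.335 0 0; 0.27 -0.365 0 0; 0.29 -0.395 0 0"
  fingers: 1

```text
t: 1.2
tool_pos: [467.9, 202.3, 250.4]
orientation: [0.0, 0.143, 0.99, -0.0]
force: [0.4, 0.7, 0.3]
finger_gap: 0.1
grasp_force: 0.0
```

Request:
servo_tool:
  targets: "0.02 -0.03 0 0; 0.038 -0.056 0 0; 0.038 -0.056 -0.03 0; 0.038 -0.056 -0.06 0; 0.038 -0.056 -0.09 0; 0.038 -0.056 -0.12 0; 0.038 -0.056 -0.145 0; 0.038 -0.056 -0.145 0; 0.038 -0.056 -0.145 0; 0.038 -0.056 -0.145 0"

```text
t: 2.03
tool_pos: [505.6, 148.6, 106.3]
orientation: [0.001, 0.143, 0.99, 0.0]
force: [-0.5, -0.2, 0.3]
finger_gap: 0.0
grasp_force: 0.0
```

Run:
```python
from h import *
ims=[]
for n,(x,y,w,h) in {"top":(140,160,150,110),"side":(150,110,150,150)}.items():
    im=manip.get_image(n);ims.append(cv2.resize(im[y:y+h,x:x+w,::-1],(390,int(390*h/w)),interpolation=cv2.INTER_CUBIC))
H=max(i.shape[0] for i in ims)
cv2.imwrite("pics/c1.png",np.hstack([cv2.copyMakeBorder(i,0,H-i.shape[0],0,5,0) for i in ims]))
s=manip.observe();print(s["t"],s["tool_pos"],s["orientation"],s["force"],s["finger_gap"])
```

```text
2.1333 [506.11333808 148.66671345 107.0983221 ] [1.87484468e-03 1.42797168e-01 9.89750113e-01 4.08332821e-04] [ 0.03629326 -0.3382638  -0.26144351] -0.4262134949392462
```

View pics/c1.png

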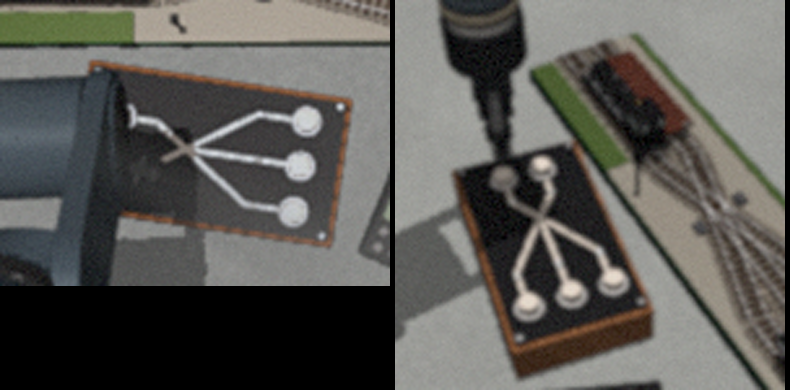

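The closed tips are just above lead_near. I'll lower them in small steps.

Request:
servo_tool:
  targets: "0 0 -0.01 0; 0 0 -0.018 0; 0 0 -0.021 0; 0 0 -0.022 0; 0 0 -0.023 0; 0 0 -0.024 0; 0 0 -0.025 0; 0 0 -0.026 0; 0 0 -0.026 0; 0 0 -0.026 0"

```text
t: 2.97
tool_pos: [504.5, 148.5, 79.4]
orientation: [-0.0, 0.143, 0.99, -0.0]
force: [-1.4, 0.1, 2.8]
finger_gap: -0.2
grasp_force: 1.1
```

Request:
servo_tool:
  targets: "0 0 -0.001 0; 0 0 -0.002 0; 0 0 -0.002 0; 0 0 -0.002 0"

```text
t: 3.3
tool_pos: [504.5, 148.4, 77.3]
orientation: [-0.0, 0.143, 0.99, -0.0]
force: [-1.9, 0.1, 3.9]
finger_gap: -0.3
grasp_force: 1.6
```

```bash
python3 -c "
from h import *
for i in range(4):
    manip.get_image('side');s=manip.observe();print(s['tool_pos'],s['force'])"
```

```text
[504.51182185 148.46151847  77.30802738] [-2.16892073 -0.06098529  3.64837167]
[504.50114473 148.4532827   77.29221288] [-1.52657128 -0.28577299  3.83763651]
[504.50212857 148.46406487  77.31868599] [-2.34557905 -0.44381154  3.68562703]
[504.51705437 148.42819678  77.30404127] [-2.38708756 -0.5067082   3.72979271]
```

The force is about 3.7 N and the button is in about 5 mm, well past contact. I'll let it out and go to track_mid.

Request:
servo_tool:
  targets: "0 0 -0.000 0; 0 0 0.005 0; 0 0 0.012 0; 0 0 0.03 0; 0 0 0.04 0; 0 -0.035 0.04 0; 0 -0.07 0.04 0; 0 -0.105 0.04 0; 0 -0.14 0.04 0; 0 -0.171 0.04 0; 0 -0.171 0.03 0; 0 -0.171 0.03 0"

```text
t: 4.5
tool_pos: [505.2, -24.3, 106.9]
orientation: [0.0, 0.145, 0.989, 0.0]
force: [-0.2, 1.0, 0.0]
finger_gap: -0.1
grasp_force: 0.0
```

Run:
```python
from h import *
ims=[]
for n,(x,y,w,h) in {"top":(140,160,150,110),"side":(150,110,150,150)}.items():
    im=manip.get_image(n);ims.append(cv2.resize(im[y:y+h,x:x+w,::-1],(390,int(390*h/w)),interpolation=cv2.INTER_CUBIC))
H=max(i.shape[0] for i in ims)
cv2.imwrite("pics/c2.png",np.hstack([cv2.copyMakeBorder(i,0,H-i.shape[0],0,5,0) for i in ims]))
s=manip.observe();print(s["t"],s["tool_pos"],s["force"])
```

```text
4.6 [504.56161653 -22.13075264 107.2810021 ] [-0.36366816  0.16347069 -0.22904138]
```

View pics/c2.png

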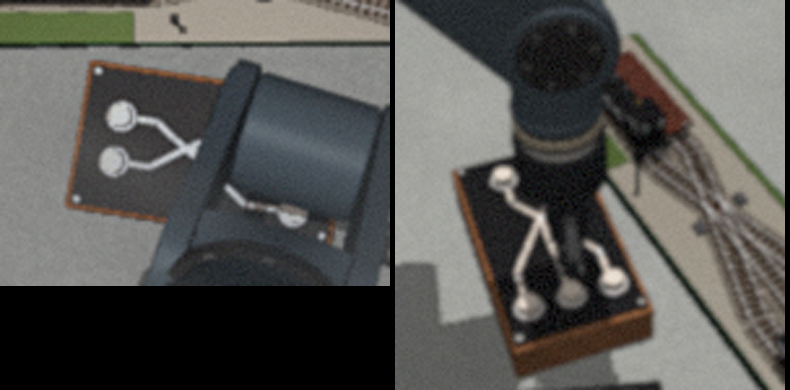

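Lead_near is out again and the tips hang over the middle track button (side crop about (570,290)). Commanded z is 107.3, so I'll press to 77.3.

Request:
servo_tool:
  targets: "0 0 -0.01 0; 0 0 -0.02 0; 0 0 -0.023 0; 0 0 -0.024 0; 0 0 -0.025 0; 0 0 -0.026 0; 0 0 -0.027 0; 0 0 -0.028 0; 0 0 -0.028 0; 0 0 -0.028 0"

```text
t: 5.43
tool_pos: [504.7, -22.4, 79.5]
orientation: [0.0, 0.143, 0.99, 0.0]
force: [-1.1, 1.0, 2.2]
finger_gap: -0.1
grasp_force: 1.1
```

Request:
servo_tool:
  targets: "0 0 -0.001 0; 0 0 -0.002 0; 0 0 -0.002 0; 0 0 -0.002 0"

```text
t: 5.77
tool_pos: [504.7, -22.5, 77.3]
orientation: [-0.0, 0.143, 0.99, 0.0]
force: [-0.6, 2.2, 2.6]
finger_gap: -0.0
grasp_force: 1.6
```

```bash
python3 -c "
from h import *
for i in range(4):
    manip.get_image('side');s=manip.observe();print(s['tool_pos'],s['force'])"
```

```text
[504.75563317 -22.52968251  77.36752449] [-0.48763431  2.02174002  3.65944971]
[504.77793002 -22.5086157   77.36379823] [-0.7145669   2.1328272   4.11930618]
[504.76803425 -22.49399692  77.36109092] [-0.61153548  1.98597213  3.05848254]
[504.77934188 -22.51872754  77.35149209] [-1.41385303  2.05066614  3.83778149]
```

Force is about 3.7 N, so this button is in too. Now I'll withdraw.

Request:
servo_tool:
  targets: "0 0 0.005 0; 0 0 0.012 0; 0 0 0.03 0; 0 0 0.06 0; 0 0 0.09 0; 0 0.0 0.12 0; 0 0 0.15 0; -0.03 0.03 0.17 0; -0.06 0.06 0.17 0; -0.09 0.09 0.17 0; -0.09 0.09 0.17 0; -0.09 0.09 0.17 0"

```text
t: 6.97
tool_pos: [412.3, 68.8, 247.9]
orientation: [-0.0, 0.141, 0.99, -0.0]
force: [0.2, 0.1, 0.8]
finger_gap: 0.0
grasp_force: 0.0
```

Run:
```python
from h import *
im=manip.get_image("side");cv2.imwrite("pics/e.png",cv2.resize(im[100:340,140:400,::-1],None,fx=2.5,fy=2.5,interpolation=cv2.INTER_CUBIC))
s=manip.observe();print(s["t"],s["tool_pos"],s["force"])
```

```text
7.0167 [414.78025458  67.6909722  248.01758403] [ 1.12419681 -0.49885473 -0.56977532]
```

View pics/e.png

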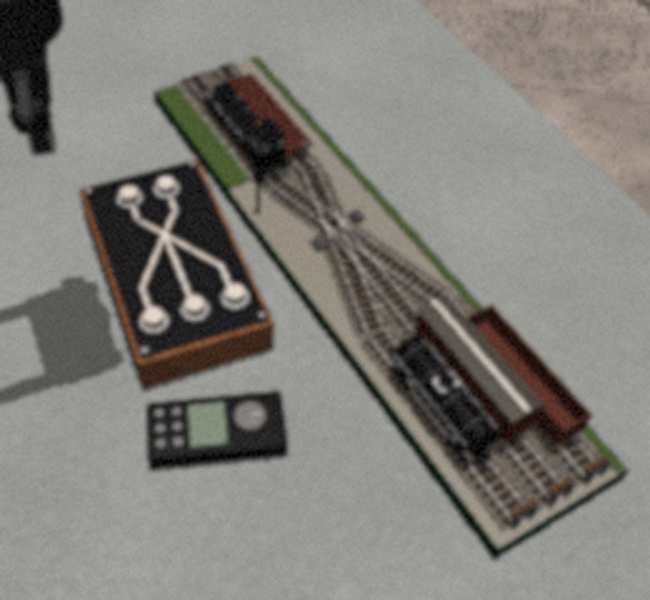

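All five buttons look out (for example (130,195) and (195,305)), the stock and throttle haven't moved, and the arm is clear.

```bash
python3 -c "
from rig import manip
print(manip.finish_job())"
```

```text
the job is handed in; nothing more can be done
None
```

I pressed and released lead_near (locomotive), then track_mid (boxcar), each about 5 mm in at about 3.7 N; the arm was then withdrawn and the job handed in (the hand-in returned no verdict).

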